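Release a push-fit test tube from a cold plate with the slide-on clip

ROBOT

A 6-joint arm with a two-finger parallel gripper is mounted at the origin on the work surface. World frame = base frame: x ahead of the robot, y to its left, z up, the work surface at z = 0. Lengths are in mm, angles in rad, forces in N, time in s.
With the tool pointing down it reaches from about 275 to 750 mm from the base axis. Payload 10.2 kg.
Tool frame: the origin (TCP) lies midway between the tips of the shut fingers; the grasp point (between the pads) lies 19 mm behind it (ctrl.tcp_to_grasp is the z of the grasp point in the tool frame, in mm); z points along the fingers, y is the direction in which the jaws open and shut (so a half turn about z gives the same grasp; the last joint's range is limited). The gripper opens to 85 mm and grips with 20 to 120 N. Pads are 22 mm wide; open, the fingers measure 114 mm over their backs; the gripper's body (76 mm by 85 mm) begins 54 mm behind the grasp point. The pads swing forward as they close: fully open they stand 13 mm farther back than shut.
Start: joints at [1.108, 0.313, 1.498, -0, 1.331, -0.223], TCP at [124.704, 509.98, 207.094] pointing down, gripper open.
Joint ranges: [-2.94, 2.94], [-0.97, 2.17], [0.19, 2.56], [-1.23, 4.37], [0.02, 3.11], [-2.88, 2.88]. Speed limits (rad/s): [2.39, 2.39, 3.01, 3.14, 3.14, 3.14].

INTERFACE

Orientations are given as a unit quaternion [w, x, y, z].
In Python, from rig import sensors, capture, order, ctrl gives the robot as it stands. The module is installed in compiled form; this text tells all that it offers.
- The arm moves only by the tool play_rows, never from a script. Its argument "deltas" is a list of rows, each a list of 7 numbers: the shift along the world's x, y, z in units of 40 mm (1.0 is 40 mm), then the turn, a rotation vector about the world's x, y, z in units of 6 degrees (1.0 is 6 degrees), then the opening, from -1 (shut) to 1 (fully open). A call has 1 to 8 rows; each row shifts and turns the commanded pose from where the row before left it; what a row does not reach is not made up. A row lasts 1/12 s, in which the tool goes at most 41.7 mm and 7.16 degrees, less where a joint would pass 70% of its speed; a pose out of reach is approached as far as the arm can. A call is refused whole if a number of a shift passes 1 or a number of a turn 1, either way. A call with a gripper value outside its range is refused whole. The fingers move at their own pace and stop on an object; "squeeze" is the grip in N (left out, the last holds). Time passes only in rows, so rows that do not move let the fingers close. It gives the time, the measured TCP pose, the force and the opening at its end, in the units of the state.
- sensors.sense(): the state, without advancing time (a new reading comes with each control period).
- capture(name): name is "scene" or "side" or "wrist"; returns a dict with "pixels" (400x640x3 uint8, red, green, blue), "z_map" (400x640 float32, mm along the optical axis (not along the pixel's ray), 0 where there is no reading), "fx", "fy", "cx", "cy" (pixels), "k1" (the pictures are not rectified: a ray, as slopes to the right and down, at radius r is drawn at 1 + k1 r^2 times it, then the intrinsics apply), "eye" and "rotation" of the camera in the world; the wrist camera has in their place "tool_from_camera" (4x4, takes a point from camera to tool coordinates, whose origin is the TCP and whose axes are the flange's). Camera axes: x right, y down, z forward; pixel columns grow to the right and rows downward; lengths in mm; the calibration is good to about 2 mm. A picture is of the moment at which its call begins: read the wrist's pose just before it.
- order.finish_job(): hands the job in, once; it reports no verdict.
The state is a dict: "time_s": time; "joints": joint angles; "dq": joint speeds; "tau": joint torques, N m; "eef_pos": TCP position; "ee_rot": TCP orientation; "force": force on the tool from outside, world axes, zero at the start; "wrist_torque": the same for the moment, N m; "grip_width": opening from 0.0 (shut) to 1.0 (fully open).
Only numpy, scipy, OpenCV 4.12 (cv2) and the standard library are available. Lean on these libraries where they do the work, as an engineer would, in place of code of your own. Each camera call takes 0.05 s, during which the arm holds its last target. There are 200 camera calls.

TASK

The leak test on the cold plate is over. Slide the yellow release clip onto the push-fit fitting until it is fully home and holds the blue ring down, without forcing it, then draw the steel test tube gently up out of the fitting and stand it in the empty hole of the wooden rack. Leave the clip on the fitting, let go of everything, and do not disturb the spare tube, the paper cup or the sealant jar.

Things in the scene. Friction and masses are not known exactly. Their poses are not given: they have to be found in the camera images.
- port: the push-fit fitting on the cold plate, fixed: brass hex, black body, blue ring on top, the test tube standing in it. Origin on its upright axis at the plate's top face, which is 44 mm above the bench; z up, x and y as the plate (110 x 170 mm). From below: hex 33 mm across corners, neck 21.6 mm diameter, collar 34 mm diameter, ring flange 31 mm diameter with an 18 mm bore
- collar_mean (a point): mean place of the collar's underside, on the fitting's axis, 26 mm above the plate. The true height differs: each fitting is screwed in to its own depth, so hex, neck, collar and ring sit together up to 6 mm higher or lower than stated, which no pose shows; feel or see it. From this point: hex top 10 mm below, neck between, collar's top 9 mm above
- ring_mean (a point): mean place of the top face of the blue ring at rest, on the axis, 45.5 mm above the plate (true height up to 6 mm higher or lower, together with the collar). The ring's top at rest is always 19.5 mm above the collar's underside; its flange is 4 mm thick, on a 25 mm stem
- ring (a joint): how far the blue ring is pressed down, m: 0 at rest, 0.0065 at the bottom. A spring pushes back with 4 N at rest plus 0.5 N per mm. Two jaws in the collar hold the tube by a groove; they are clear of it only while the ring is at least 0.0035 down, and close at once when it comes up
- blank: blanked port beside it on the plate, 80 mm from the fitting: brass hex with a black cap, 33 mm wide, 22 mm high, fixed; origin under its centre on the plate's top
- clip: yellow plastic release clip, 60 g, loose, lying flat on the bench: C-shaped head 40 mm wide, two forks joined by a back wall, and a handle. Origin on the axis of the forks' slots (the fitting's axis when fully home), at the underside; x points out of the open mouth, handle to -x (to -97 mm), z up. It slides on with 5 to 10 N and then stays on by itself; 25 N is forcing it
- clip_low (a point): the clip's lower fork, 4 mm thick, which goes round the neck under the collar; this point is on the slot's axis at the fork's top face, 4 mm above the clip's origin. Slot 25.6 mm wide; tines reach 24 mm forward, flat all along. The back wall's inner face is 17 mm behind this point and stops against the collar when home
- clip_high (a point): the clip's upper fork, which goes round the tube on top of the ring; this point is on the slot's axis at its underside, 14.5 mm above the lower fork's top face. Slot 21 mm wide, fork 4 mm thick. The underside is flat to 6 mm forward of here, then ramps up 8 mm by 28 mm forward, wedging the ring down. Home, the ring is 5 mm down if the lower fork touches the collar; the clip may ride 1.5 mm lower
- clip_tab (a point): centre of the clip's upright grip tab, a plate 10 mm thick (along clip x), 28 mm wide (clip y), 34 mm tall, on the handle's 6 mm thick bar; 78 mm behind the clip's origin and 23 mm above its underside; axes as the clip. The bar's top is 17 mm below this point, the tab's top 17 mm above
- tube: the steel test tube with a red band that stands in the fitting, loose, 90 g, 16 mm diameter, 100 mm long. Origin at the centre of its foot, z along the tube to its top. Its foot stands 5 mm above the plate's top; a groove 10 mm in diameter runs from 16 to 34 mm above the foot. The fitting's seals drag on it with 3 to 5 N over the first 15 mm; 25 N harms it
- tube_center (a point): centre of the test tube, half-way up, 50 mm above its foot; axes as the tube
- rack_hole (a point): centre of the mouth of the empty hole in the wooden rack (block 140 mm along its x, 70 mm along its y, 55 mm high, fixed, on the bench); x along the rack towards the spare tube's hole 70 mm away, z up. The hole is 23 mm in diameter and 45 mm deep
- spare: the spare tube, the same as the test tube, loose, standing in the rack's other hole; origin at its foot; leave alone
- cup: white paper cup, 72 mm across the rim, 85 mm high, loose, upright; origin under its centre; leave alone
- jar: small amber jar of thread sealant with a black lid, 48 mm across, 60 mm high, loose, upright; origin under its centre; leave alone
Things that resemble listed ones, but are neither listed nor needed, are in the scene too. Of the things that look like the part that bears rack_hole, the smaller one is meant. Of the things shaped like the clip, the yellow one is meant.

How it is judged (in metres and radians):
On the way, in this order (a step that is already met when the one before it is completed fails the run):
1. with the tube still in the fitting, the clip is on it, fully home (within 3 mm), and holds the ring at least 3.8 mm down (horizontal distance between clip and port below 0.003 m and value of joint ring above 0.0038 m and angle between clip's own z axis and vertical below 0.12 rad and z of tube in the frame of port below 0.008 m), for 0.3 s.
2. the tube is drawn up out of the fitting, the clip still holding the ring down (z of tube in the frame of port above 0.05 m and value of joint ring above 0.0038 m), for 0.1 s.
At the end, for the whole second after the job is handed in: The test tube stands in the rack's empty hole, on its floor (foot within 6 mm of the hole's axis and at least 40 mm deep), at rest; the clip is still on the fitting within 5 mm of home, holding the ring at least 3.8 mm down (horizontal distance between tube and rack_hole below 0.006 m and z of tube in the frame of rack_hole below -0.04 m and angle between tube's own z axis and vertical below 0.2 rad and linear speed of tube below 0.02 m/s and horizontal distance between clip and port below 0.005 m and value of joint ring above 0.0038 m); the robot touches nothing.
It fails at once if the tube is wrenched or jammed against the fitting: more than 25 N between them (contact force between tube and port above 25 N).
It fails at once if the clip is forced on the fitting: more than 25 N between them (contact force between clip and port above 25 N).
It fails at once if the spare tube is disturbed: moved more than 15 mm (distance of spare from where it was at the start of the episode above 0.015 m).
It fails at once if the cup is disturbed: moved more than 20 mm or tipped (distance of cup from where it was at the start of the episode above 0.02 m or angle between cup's own z axis and vertical above 0.3 rad).
It fails at once if the jar is disturbed: moved more than 20 mm (distance of jar from where it was at the start of the episode above 0.02 m).
It also fails if it takes over 61 s, if anything falls off the work surface, if the arm or the gripper's body presses on something with over 40 N, if the wrist force passes 120 N, or if a joint passes its speed limit or range.

## Working session

There is one attempt and no reset: what is moved stays moved. The work goes in short steps, Python scripts to look and compute and a tool call to move; the robot and the scene stay as the last step left them, time stands still between calls to the robot, and variables do not carry over. Pictures are saved under pics/ and viewed, about 8 in all and at most 12, crops included, and the job is handed in when it is done.

Besides the shell and the picture viewer there is one more tool, called after "Call:" by a JSON object that holds its "method" and its "body". play_rows: Moves the arm, as the interface text tells. Its arguments: {"type":"object","properties":{"deltas":{"type":"array","items":{"type":"array","items":{"type":"number"}}},"squeeze":{"type":"number"}},"required":["deltas"]}

```bash
mkdir -p pics
cat > h.py <<'E'
import numpy as np, cv2, pickle
from scipy.spatial.transform import Rotation as R
from rig import sensors, capture, order, ctrl
def quat(q): return R.from_quat([q[1],q[2],q[3],q[0]]).as_matrix()
def grab(name):
    s=sensors.sense(); c=dict(capture(name))
    if name=='wrist':
        T=np.array(c['tool_from_camera']); M=quat(s['ee_rot'])
        c['rotation']=M@T[:3,:3]; c['eye']=M@T[:3,3]+np.array(s['eef_pos'])
    else:
        r=np.array(c['rotation']); c['rotation']=r if r.shape==(3,3) else quat(r)
    pickle.dump(c,open(name+'.pkl','wb')); return c
def load(n): return pickle.load(open(n+'.pkl','rb'))
def cloud(c):
    u,v=np.meshgrid(np.arange(640),np.arange(400))
    K=np.array([[c['fx'],0,c['cx']],[0,c['fy'],c['cy']],[0,0,1.]])
    p=cv2.undistortPoints(np.stack([u,v],-1).reshape(-1,1,2).astype(np.float64),K,np.array([c['k1'],0,0,0,0.])).reshape(400,640,2)
    z=c['z_map'].astype(float); P=np.dstack([p[...,0]*z,p[...,1]*z,z])
    W=P@np.array(c['rotation']).T+np.array(c['eye']); W[z<=0]=np.nan; return W
def save(c,n): cv2.imwrite('pics/'+n,c['pixels'][...,::-1])
E
python3 - <<'E'
from h import *
for n in('scene','side','wrist'):
    c=grab(n); print(n,np.round(c['eye'],1),np.round(c['rotation'],3).tolist(),c['fx'],c['k1'])
a=load('scene');save(a,'scene.png');save(load('side'),'side.png')
print(sensors.sense(),ctrl.tcp_to_grasp)
E
```

```text
scene [1062.  -766.8 1138.1] [[0.84, 0.396, -0.372], [0.543, -0.619, 0.567], [-0.005, -0.678, -0.735]] 508.09684307789894 -0.1422641623337977
side [ 106.5 -740.1  596.7] [[0.885, -0.235, 0.402], [-0.466, -0.44, 0.768], [-0.004, -0.867, -0.499]] 375.66065311540694 -0.028789805028194546
wrist [ 51.6 527.7 373.2] [[0.237, 0.928, 0.287], [0.971, -0.226, -0.071], [-0.001, 0.296, -0.955]] 294.99787119758423 0.0026500815559163107
{'time_s': 0.15, 'joints': array([ 1.10757642e+00,  3.13331891e-01,  1.49825397e+00,  6.23770982e-06,
        1.33099196e+00, -2.23402829e-01]), 'dq': array([ 0.00128579, -0.00171455, -0.00191857,  0.00122782, -0.00142714,
       -0.00128512]), 'tau': array([ 2.00285096e-03, -4.12360311e+01, -2.59797817e+01, -1.63727068e-04,
        3.16194026e-03, -2.45985103e-05]), 'eef_pos': array([124.61504878, 509.77797405, 206.66445512]), 'ee_rot': array([-1.68658670e-04,  1.19622128e-01,  9.92819371e-01, -4.62816737e-04]), 'force': array([0.14297793, 0.41916495, 0.88028806]), 'wrist_torque': array([-0.00788597, -0.01149897, -0.0527929 ]), 'grip_width': 1.0005390918473436} -18.700000000000003
```

View pics/scene.png

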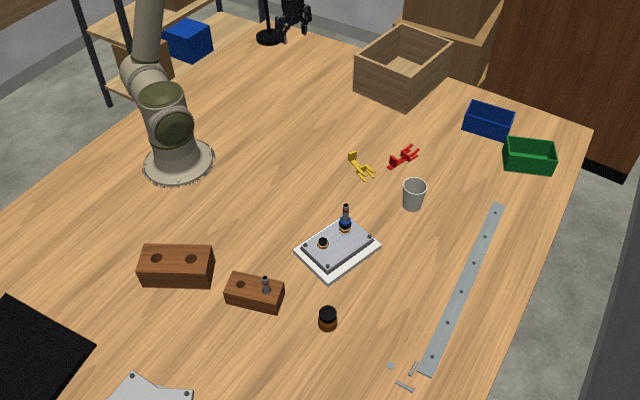

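View pics/side.png

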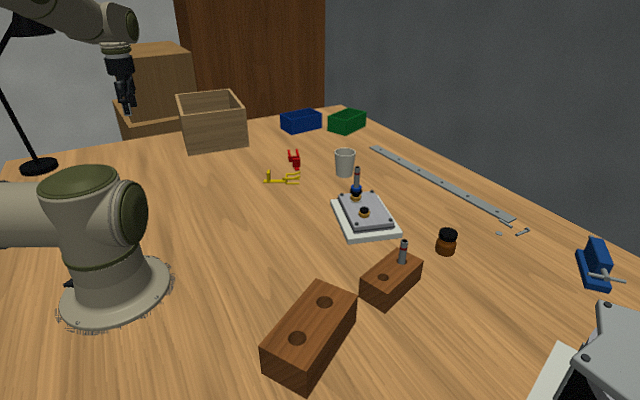

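Scene picture: the yellow clip is at (360,165) and the red look-alike at (404,157). The fitting with its tube is at (346,218) and the blank at (323,243). The small rack is at (255,290), with its empty hole at (239,284) and the spare at (265,285); the big rack at (175,265) is the decoy. The cup is at (413,193) and the jar at (327,318).

Run:
```python
from h import *
for n in('scene','side'):
    c=load(n);W=cloud(c);im=c['pixels'];hsv=cv2.cvtColor(im,cv2.COLOR_RGB2HSV).astype(int)
    print(n)
    H,S,V=hsv[...,0],hsv[...,1],hsv[...,2]
    y=(H>22)&(H<34)&(S>190)&(V>90)
    if n=='scene': box=(140,190,335,380)
    else: box=(160,195,255,308)
    m=np.zeros_like(y);m[box[0]:box[1],box[2]:box[3]]=1
    P=W[y&m]; P=P[np.isfinite(P[:,0])]; print('clip',len(P),P.min(0).round(),P.max(0).round())
    for z0,z1 in((0,12),(12,30),(30,60)):
        q=P[(P[:,2]>=z0)&(P[:,2]<z1)]; 
        if len(q):print(z0,len(q),q.mean(0).round(1),q.min(0).round(),q.max(0).round())
    pts={'scene':dict(clipTab=(352,156),tubetop=(346,207),ring=(345,222),blank=(323,241),hole=(239,284),spare=(265,279),cup=(413,183),jar=(327,311),rackL=(232,279),rackR=(278,294)),
     'side':dict(tubetop=(357,168),ring=(356,187),blank=(364,211),spare=(404,241),cup=(345,153),jar=(448,233),rackF=(383,283))}[n]
    for k,(u,v) in pts.items():
        w=W[v-1:v+2,u-1:u+2].reshape(-1,3);print(k,np.nanmedian(w,0).round(1))
    # rack top
    t=(W[...,2]>50)&(W[...,2]<60); 
    reg=(slice(265,320),slice(215,292)) if n=='scene' else (slice(240,315),slice(355,430))
    q=W[reg][t[reg]][:,:2].astype(np.float32); print('rack',len(q),cv2.minAreaRect(q))
    reg=(slice(205,285),slice(290,385)) if n=='scene' else (slice(180,245),slice(325,405))
    t=(W[...,2]>38)&(W[...,2]<48);q=W[reg][t[reg]][:,:2].astype(np.float32); print('plate',len(q),cv2.minAreaRect(q))
```

```text
scene
clip 199 [474. 248.  -4.] [583. 321.  41.]
0 84 [523.3 290.3   5. ] [478. 250.   0.] [581. 317.  12.]
12 88 [530.7 285.2  20.5] [474. 248.  12.] [583. 320.  30.]
30 18 [485.4 309.8  36. ] [478. 298.  30.] [493. 321.  41.]
clipTab [485.1 309.2  23.5]
tubetop [635.3  11.9 146.2]
ring [635.3   9.5  87.5]
blank [610.6 -60.3  63.6]
hole [ 493.7 -279.    36.6]
spare [ 573.5 -264.4  107.9]
cup [716.9 269.   58.6]
jar [ 732.1 -235.3   60.3]
rackL [ 477.4 -283.8   53.7]
rackR [ 602.2 -256.5   53.7]
rack 1102 ((537.2562866210938, -274.2222595214844), (142.3762969970703, 72.24324798583984), 18.829910278320312)
plate 1670 ((635.0368041992188, -27.57836151123047), (173.96002197265625, 113.1881103515625), 73.8564224243164)
side
clip 163 [463. 247.  -3.] [581. 318.  40.]
0 68 [509.1 288.9   4.4] [463. 252.   0.] [576. 316.  12.]
12 65 [536.1 278.3  21.6] [473. 247.  13.] [581. 305.  30.]
30 14 [479.1 304.7  37.4] [474. 297.  33.] [486. 318.  40.]
tubetop [627.1  10.3 146.2]
ring [625.6   8.8  88.1]
blank [600.7 -70.6  62.4]
spare [ 567.6 -264.9  108.1]
cup [752.1 267.3  62.7]
jar [ 729.4 -242.9   58.2]
rackF [ 491.6 -301.7   53.1]
rack 1381 ((504.43182373046875, -284.4830017089844), (204.43850708007812, 72.00374603271484), 18.73163604736328)
plate 1186 ((632.4547729492188, -28.488075256347656), (173.02322387695312, 109.64791107177734), 73.31536102294922)
```

Call:
{"method": "play_rows", "body": {"deltas": [[0.75,-0.42,0,0,0,-1,1],[0.75,-0.42,0,0,0,-1,1],[0.75,-0.42,0,0,0,-1,1],[0.75,-0.42,0,0,0,-1,1],[0.75,-0.42,0,0,0,-1,1],[0.75,-0.42,0,0,0,-1,1],[0.75,-0.42,0,0,0,-1,1],[0.75,-0.42,0,0,0,-1,1]], "squeeze": 30}}

```text
time_s: 0.82
eef_pos: [365.9, 374.4, 207.0]
ee_rot: [-0.0, 0.515, 0.857, -0.0]
force: [0.3, 0.3, 0.1]
grip_width: 0.998
```

Call:
{"method": "play_rows", "body": {"deltas": [[0.75,-0.42,0,0,0,-1,0.2],[0.75,-0.42,0,0,0,-1,0.2],[0.75,-0.42,0,0,0,-1,0.2],[0.75,-0.42,0,0,0,-1,0.2],[0,0,0,0,0,-1,0.2],[0,0,0,0,0,-1,0.2],[0,0,0,0,0,-1,0.2],[0,0,0,0,0,-1,0.2]]}}

```text
time_s: 1.48
eef_pos: [484.8, 308.1, 206.7]
ee_rot: [-0.0, 0.819, 0.573, -0.0]
force: [-0.7, 0.6, 0.4]
grip_width: 0.598
```

Call:
{"method": "play_rows", "body": {"deltas": [[0,0,0,0,0,-1,0.0],[0,0,0,0,0,-0.4,0.0],[0,0,0,0,0,0,0.0]]}}

```text
time_s: 1.73
eef_pos: [484.6, 308.3, 206.8]
ee_rot: [-0.0, 0.858, 0.513, -0.0]
force: [-0.6, -0.6, -0.9]
grip_width: 0.5
```

Run:
```python
from h import *
c=grab('wrist');save(c,'w1.png');W=cloud(c);s=sensors.sense();print(s['eef_pos'],s['ee_rot'],s['grip_width'],s['force'])
im=c['pixels'];hsv=cv2.cvtColor(im,cv2.COLOR_RGB2HSV).astype(int);H,S,V=[hsv[...,i] for i in range(3)]
y=(H>20)&(H<36)&(S>150)&(V>70);P=W[y];P=P[np.isfinite(P[:,0])]
print(len(P),P.min(0),P.max(0))
for z0,z1 in((-3,2),(2,5),(5,8),(8,18),(18,21),(21,24),(24,36),(36,45)):
    q=P[(P[:,2]>=z0)&(P[:,2]<z1)]
    if len(q)>5:print(z0,len(q),q.mean(0).round(1),cv2.minAreaRect(q[:,:2].astype(np.float32)))
b=W[(np.abs(W[...,2])<6)&(S<150)];print('bench',np.nanmedian(b[:,2]))
```

```text
[484.6107585  308.34468506 206.83645098] [-6.29251151e-05  8.57506980e-01  5.14472260e-01 -2.62432684e-04] 0.5009717821398454 [0.43887228 0.0165511  0.20692513]
307 [467.67213672 249.01707962   3.19643773] [583.89530248 323.51075333  40.92163614]
2 8 [553.1 276.1   4.1] ((536.4967041015625, 287.6141357421875), (33.416683197021484, 81.02596282958984), 61.97669219970703)
5 18 [496.  300.4   5.9] ((497.7309265136719, 299.6424560546875), (7.488627910614014, 65.14177703857422), 68.033447265625)
18 9 [553.5 270.7  19.3] ((557.8635864257812, 272.08221435546875), (40.127685546875, 17.383075714111328), 35.76572799682617)
21 89 [551.3 270.   22.7] ((550.31298828125, 278.6670837402344), (37.86275863647461, 37.405269622802734), 59.779850006103516)
24 165 [568.3 270.4  26.7] ((530.4924926757812, 288.50262451171875), (37.85246658325195, 101.72818756103516), 63.05386734008789)
36 15 [482.1 306.5  39.5] ((483.7218017578125, 313.1080017089844), (25.468156814575195, 8.065154075622559), 61.853607177734375)
bench -0.2516546725143485
```

View pics/w1.png

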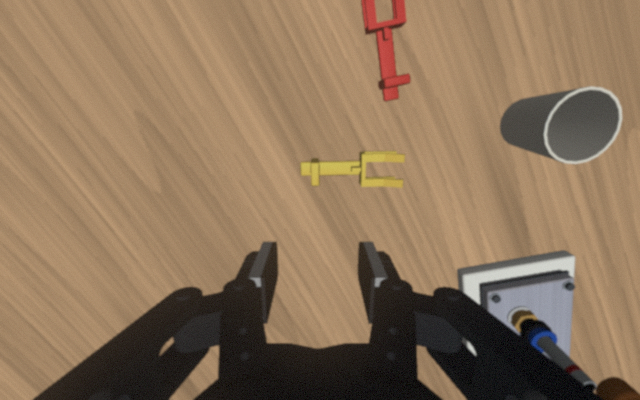

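The close view shows the yellow clip at (303–405,170), lying along the jaw axis. The red one at (388,50) is clearly separate, with the cup at (560,125). Tab centre comes out near (483.5, 312.5), with sizes and height matching the description, so I'll grasp.

Call:
{"method": "play_rows", "body": {"deltas": [[-0.03,0.1,-0.8,0,0,0,0],[0,0,-0.8,0,0,0,0],[0,0,-0.8,0,0,0,0],[0,0,-0.8,0,0,0,0],[0,0,-0.8,0,0,0,0],[0,0,-0.5,0,0,0,0],[0,0,-0.3,0,0,0,0],[0,0,-0.12,0,0,0,0]], "squeeze": 50}}

```text
time_s: 2.45
eef_pos: [482.8, 312.1, 8.7]
ee_rot: [-0.0, 0.858, 0.514, -0.001]
force: [1.0, -0.2, 0.2]
grip_width: 0.498
```

Run:
```python
from h import *
c=grab('wrist');save(c,'w2.png');W=cloud(c);s=sensors.sense();print(s['eef_pos'],s['grip_width'],s['force'])
```

```text
[483.11336371 312.17848067   9.11896573] 0.5001746362895559 [-0.55635479 -1.08198712 -1.02489177]
```

View pics/w2.png

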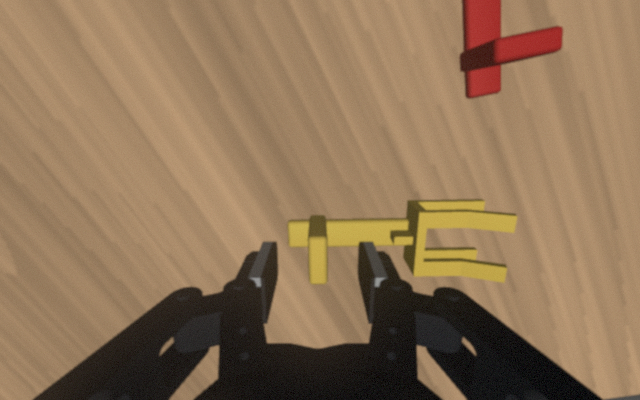

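The tab (318,250) is centred between the fingers. I'll check the offset across the pads before closing.

```bash
cat >> h.py <<'E'
def clip_pts(c):
    W=cloud(c);hsv=cv2.cvtColor(c['pixels'],cv2.COLOR_RGB2HSV).astype(int);H,S,V=[hsv[...,i] for i in range(3)]
    y=(H>20)&(H<36)&(S>120)&(V>60)
    n,l,st,_=cv2.connectedComponentsWithStats(y.astype(np.uint8)); y=l==1+np.argmax(st[1:,4])
    P=W[y]; return P[np.isfinite(P[:,0])]
E
python3 - <<'E'
from h import *
c=load('wrist');s=sensors.sense();P=clip_pts(c);M=quat(s['ee_rot']);T=(P-s['eef_pos'])@M
print(len(P),T.min(0).round(1),T.max(0).round(1))
for a,b in((3,8),(8,20),(20,25),(25,36),(36,43)):
    q=T[(P[:,2]>=a)&(P[:,2]<b)]; print(a,len(q),np.percentile(q,[1,50,99],axis=0)[:,:2].round(1).tolist(), cv2.minAreaRect(q[:,:2].astype(np.float32)))
E
```

```text
9418 [-36.4 -19.3 -33.3] [ 21.8 126.8  11.3]
3 3441 [[-16.8, -17.6], [2.7, 35.0], [21.2, 100.9]] ((1.6007499694824219, 41.839378356933594), (120.88536834716797, 40.1114387512207), 89.80878448486328)
8 908 [[-17.1, -3.7], [3.1, 56.0], [21.1, 85.1]] ((0.008672714233398438, 43.910438537597656), (94.00299835205078, 39.049766540527344), 83.06047058105469)
20 2619 [[-18.6, -0.6], [7.0, 71.5], [21.3, 93.8]] ((0.7044334411621094, 47.99411392211914), (105.11930847167969, 41.40959548950195), 89.65474700927734)
25 1197 [[-18.3, -4.2], [13.4, 97.2], [21.5, 104.8]] ((1.1792678833007812, 50.22477722167969), (110.30718994140625, 40.889488220214844), 89.71614837646484)
36 924 [[-12.7, -4.7], [2.0, 0.2], [13.9, 17.7]] ((-0.5303182601928711, 10.317924499511719), (27.50818634033203, 32.769412994384766), 6.624323844909668)
```

Call:
{"method": "play_rows", "body": {"deltas": [[0.02,0.03,0,0,0,0,0],[0,0,0,0,0,0,-0.5],[0,0,0,0,0,0,-1],[0,0,0,0,0,0,-1],[0,0,0,0,0,0,-1],[0,0,0,0,0,0,-1],[0,0,0,0,0,0,-1]]}}

```text
time_s: 3.08
eef_pos: [485.0, 313.9, 11.6]
ee_rot: [0.0, 0.858, 0.514, 0.001]
force: [-2.1, -0.5, 7.1]
grip_width: 0.094
```

Run:
```python
from h import *
s=sensors.sense();print(s['eef_pos'],s['grip_width'],s['force'])
# port estimates from scene/side: blue ring and tube
for n in('scene','side'):
    c=load(n);W=cloud(c);x,y=W[...,0],W[...,1];m=(np.hypot(x-632,y-10)<25)
    z=W[...,2]
    for a,b in((140,152),(95,140),(80,95),(70,80)):
        q=W[m&(z>=a)&(z<b)];
        if len(q):print(n,a,len(q),np.median(q,0).round(1),q.min(0).round(),q.max(0).round())
```

```text
[484.95239718 313.90638025  11.55857624] 0.09421377826175384 [-2.12141567 -0.48946831  7.12753853]
scene 140 33 [632.1  13.4 146.4] [624.   6. 141.] [638.  24. 152.]
scene 95 62 [634.7  10.3 118.6] [625.   6.  96.] [639.  20. 139.]
scene 80 69 [634.9  11.2  87.7] [617.  -0.  81.] [648.  31.  95.]
scene 70 42 [637.8   4.9  75.7] [616.  -1.  71.] [649.  22.  80.]
side 140 24 [627.9  10.7 146.6] [621.   7. 140.] [637.  19. 149.]
side 95 89 [627.1   9.3 117.9] [621.   4.  95.] [639.  19. 139.]
side 80 56 [625.3   7.9  87.7] [616.  -1.  80.] [645.  27.  95.]
side 70 51 [621.3   4.   76.8] [613.  -5.  71.] [645.  25.  80.]
```

Call:
{"method": "play_rows", "body": {"deltas": [[0,0,0.2,0,0,0,-1],[0,0,0.6,0,0,0,-1],[0,0,0.9,0,0,0,-1],[0,0,0.9,0,0,0,-1],[0,0,0.6,0,0,0,-1],[0,0,0,0,0,0,-1],[0,0,0,0,0,0,-1]]}}

```text
time_s: 3.67
eef_pos: [484.7, 313.7, 139.7]
ee_rot: [0.0, 0.858, 0.514, 0.001]
force: [-0.8, 0.2, -1.8]
grip_width: 0.088
```

Run:
```python
from h import *
c=grab('wrist');save(c,'w3.png');s=sensors.sense();print(s['eef_pos'],s['grip_width'],s['force'])
P=clip_pts(c);M=quat(s['ee_rot']);T=(P-s['eef_pos'])@M
pickle.dump(T,open('T.pkl','wb'))
h=np.histogram(T[:,2],bins=np.arange(-40,20,1));print([(int(b),int(a)) for a,b in zip(*h) if a>50])
for nm,m in dict(bar=(abs(T[:,0])<6)&(T[:,1]>10)&(T[:,1]<45),upfork=(T[:,1]>60)&(T[:,1]<80)).items():
    q=T[m]; z=np.percentile(q[:,2],30); q=q[abs(q[:,2]-np.median(q[:,2]))<3]
    A=np.c_[q[:,0],q[:,1],np.ones(len(q))];print(nm,len(q),np.linalg.lstsq(A,q[:,2],rcond=None)[0].round(3),np.median(q,0).round(1))
print(T.min(0),T.max(0))
```

```text
[483.97822579 313.42106724 138.15536266] 0.09260306819168772 [-0.55326693  0.07428699 -1.90887405]
[(-31, 160), (-30, 416), (-29, 101), (-20, 111), (-19, 190), (-18, 241), (-17, 212), (-16, 202), (-15, 213), (-14, 252), (-13, 934), (-12, 929), (-11, 190), (-10, 114), (-9, 107), (-8, 58), (-7, 79), (-6, 142), (-5, 78), (-4, 56), (-3, 58), (-2, 56), (2, 63), (3, 527), (4, 1156), (5, 588), (6, 745), (7, 258), (8, 86)]
bar 956 [3.000e-03 5.000e-03 4.255e+00] [ 0.2 27.8  4.4]
upfork 1252 [ 1.0000e-03  1.1000e-02 -1.2556e+01] [  5.8  69.3 -11.9]
[-120.25026169  -30.28734297  -52.9512976 ] [ 18.93363219 217.49614574 139.63761623]
```

View pics/w3.png

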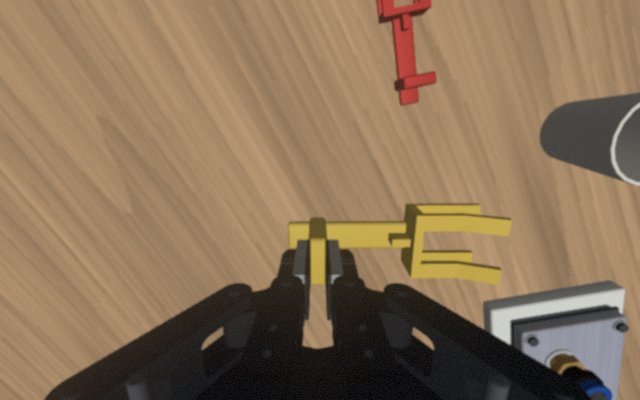

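The clip is held level with its tab between the pads. I'll turn it to point along +x and carry it in front of the fitting.

Call:
{"method": "play_rows", "body": {"deltas": [[0,-0.4,0,0,0,0.5,-1],[0,-0.7,0,0,0,0.5,-1],[0,-0.8,0,0,0,0.5,-1],[0,-0.8,0,0,0,0.5,-1],[0,-0.8,0,0,0,0.5,-1],[0,-0.8,0,0,0,0.5,-1],[0,-0.8,0,0,0,0.5,-1],[0,-0.8,0,0,0,0.5,-1]]}}

```text
time_s: 4.38
eef_pos: [483.2, 76.2, 137.0]
ee_rot: [-0.001, 0.731, 0.682, -0.001]
force: [1.0, 0.2, -1.2]
grip_width: 0.089
```

Call:
{"method": "play_rows", "body": {"deltas": [[0,-0.8,0,0,0,0.5,-1],[0,-0.6,-0.3,0,0,0.2,-1],[0,-0.28,-0.3,0,0,0,-1],[0,0,-0.2,0,0,0,-1],[0,0,0,0,0,0,-1],[0,0,0,0,0,0,-1]]}}

```text
time_s: 4.88
eef_pos: [483.8, 11.2, 105.6]
ee_rot: [-0.001, 0.707, 0.708, -0.0]
force: [-0.3, 0.2, -1.2]
grip_width: 0.093
```

Run:
```python
from h import *
c=grab('wrist');save(c,'w4.png');s=sensors.sense();print(s['eef_pos'],s['ee_rot'],s['grip_width'],s['force'])
W=cloud(c);z=W[...,2];hsv=cv2.cvtColor(c['pixels'],cv2.COLOR_RGB2HSV).astype(int)
bl=(hsv[...,0]>100)&(hsv[...,0]<125)&(hsv[...,1]>120)&(hsv[...,2]>50)
q=W[bl];q=q[np.hypot(q[:,0]-632,q[:,1]-10)<40];print('blue',len(q),np.percentile(q,[1,50,99],axis=0).round(1).tolist())
t=q[q[:,2]>np.percentile(q[:,2],99)-4];print(len(t),cv2.minEnclosingCircle(t[:,:2].astype(np.float32)),np.median(t,0))
h=np.histogram(q[:,2],bins=np.arange(70,105,1));print([(int(b),int(a)) for a,b in zip(*h) if a])
m=(np.hypot(W[...,0]-605,W[...,1]+28)<140)&(z>36)&(z<50);print('plate z',np.nanmedian(z[m]),m.sum(),cv2.minAreaRect(W[m][:,:2].astype(np.float32)))
```

```text
[484.18901105  11.27280456 106.21565076] [-3.29177566e-04  7.06380583e-01  7.07832146e-01 -1.28569581e-04] 0.08864812819860589 [-0.07304257  0.00617723 -0.26928971]
blue 932 [[616.2, 1.9, 80.4], [625.0, 21.1, 89.3], [644.0, 30.3, 91.3]]
830 ((630.5947265625, 15.45349407196045), 15.667363166809082) [625.49023685  20.73928713  89.36259309]
[(78, 1), (79, 3), (80, 13), (81, 19), (82, 7), (83, 3), (84, 3), (85, 7), (86, 33), (87, 51), (88, 207), (89, 454), (90, 116), (91, 7), (95, 2), (97, 2), (98, 1), (99, 1), (101, 2)]
plate z 43.795034837380726 14402 ((634.5288696289062, -25.667984008789062), (166.96881103515625, 110.98957824707031), 73.41810607910156)
```

View pics/w4.png

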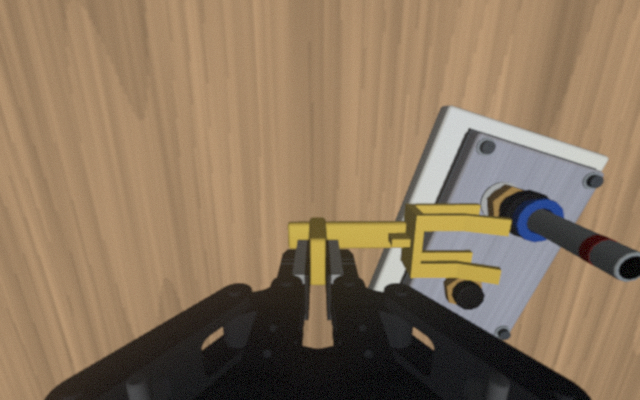

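Ring at (540,220), plate and forks are all clear in this view. Next I'll measure the clip relative to the ring in this same frame, so that calibration bias cancels.

Run:
```python
from h import *
c=load('wrist');s=sensors.sense();e=s['eef_pos'];W=cloud(c)
hsv=cv2.cvtColor(c['pixels'],cv2.COLOR_RGB2HSV).astype(int);H,S,V=[hsv[...,i] for i in range(3)]
y=(H>20)&(H<36)&(S>120)&(V>60);y[:,530:]=0;y[:180]=0;y[276:]=0
u=np.arange(640)[None]+0*W[...,0];y&=~((u>485)&(W[...,0]>600))
P=W[y];P=P[np.isfinite(P).all(1)&(P[:,0]<600)&(P[:,2]>80)]
# upper fork: tool height > ; print profile by x
for x0 in range(535,598,5):
    q=P[(P[:,0]>=x0)&(P[:,0]<x0+5)&(P[:,2]>107)]
    if len(q)>10: 
        L=q[q[:,1]>12];Rr=q[q[:,1]<12]
        print(x0,len(q),np.percentile(q[:,1],[1,99]).round(1),'z',np.percentile(q[:,2],[5,50,95]).round(1),'inner',np.percentile(L[:,1],2).round(1) if len(L) else 0,np.percentile(Rr[:,1],98).round(1) if len(Rr) else 0)
q=P[P[:,2]>107];print('tip x',np.percentile(q[:,0],[99,99.9]))
lo=P[(P[:,2]<106)&(P[:,0]>550)];print('lower',np.percentile(lo,[1,50,99],axis=0).round(1).tolist())
b=P[(P[:,2]<106)&(P[:,0]>495)&(P[:,0]<525)];print('bar',np.percentile(b[:,1],[1,99]),np.median(b[:,2]))
# tube points
z=W[...,2];m=(np.hypot(W[...,0]-631,W[...,1]-13)<22)
for a,bb in((100,115),(115,130),(130,143),(143,152)):
    k=W[m&(z>a)&(z<bb)];print('tube',a,len(k),np.percentile(k,[3,50,97],axis=0).round(1).tolist())
# ring circle fit by trimming to top face
bl=(H>100)&(H<125)&(S>120)&(V>50)&m&(z>87)&(z<92);k=W[bl];print('ring',np.percentile(k,[1,99],axis=0).round(1).tolist(),np.median(k[:,2]))
```

```text
535 215 [-6.1 28.7] z [108.  110.1 115.6] inner 12.5 11.7
540 685 [-9.3 29.1] z [109.1 115.6 116.6] inner 12.3 11.6
545 280 [-9.5 29. ] z [112.8 115.6 116.6] inner 19.4 5.8
550 283 [-9.6 29.1] z [112.9 115.6 116.7] inner 20.2 -1.2
555 272 [-9.5 29.2] z [112.7 115.6 116.5] inner 20.6 -1.2
560 271 [-9.5 29.2] z [113.  115.5 116.5] inner 20.5 -1.3
565 303 [-9.5 29.2] z [113.  115.7 116.9] inner 20.3 -1.2
570 317 [-8.5 29.1] z [114.4 117.2 118.7] inner 20.3 -1.2
575 286 [-7.7 29.2] z [117.3 119.1 120.7] inner 20.3 -1.0
580 294 [-6.5 29.2] z [118.6 120.7 122.2] inner 20.3 -1.1
585 201 [-5.6 29.2] z [119.7 122.2 123.4] inner 20.4 -1.1
tip x [587.67228306 588.85919801]
lower [[550.7, -9.9, 94.6], [568.9, -3.2, 96.9], [585.0, 29.2, 98.4]]
bar [ 0.79189034 17.72966782] 99.4471079049566
tube 100 569 [[623.1, 9.6, 100.4], [625.1, 18.8, 108.0], [632.0, 23.2, 114.6]]
tube 115 721 [[623.0, 9.2, 115.6], [625.1, 18.9, 122.9], [632.3, 23.2, 129.7]]
tube 130 850 [[623.1, 9.7, 130.5], [625.2, 18.8, 136.6], [632.6, 23.4, 142.7]]
tube 143 1007 [[623.5, 9.0, 143.4], [627.8, 16.6, 148.4], [634.7, 23.0, 149.9]]
ring [[616.2, 1.8, 87.2], [644.1, 30.2, 90.9]] 89.34254406631393
```

Call:
{"method": "play_rows", "body": {"deltas": [[0,0.1,-0.2,0,0,0,-1],[0,0.045,-0.3,0,0,0,-1],[0,0,-0.2,0,0,0,-1],[0.2,0,0,0,0,0,-1],[0.2,0,0,0,0,0,-1],[0.1,0,0,0,0,0,-1],[0,0,0,0,0,0,-1],[0,0,0,0,0,0,-1]]}}

```text
time_s: 5.6
eef_pos: [504.7, 16.1, 78.5]
ee_rot: [0.0, 0.707, 0.708, 0.0]
force: [-0.0, -0.5, -0.5]
grip_width: 0.09
```

```bash
cat > m.py <<'E'
from h import *
c=grab('wrist');s=sensors.sense();e=s['eef_pos'];print(s['time_s'],e.round(2),s['force'].round(2),s['grip_width'])
W=cloud(c);z=W[...,2]
hsv=cv2.cvtColor(c['pixels'],cv2.COLOR_RGB2HSV).astype(int);H,S,V=[hsv[...,i] for i in range(3)]
y=(H>20)&(H<36)&(S>120)&(V>60)
P=W[y];P=P[np.isfinite(P).all(1)]-e
q=P[(P[:,2]>7)&(P[:,2]<13)&(P[:,0]>62)&(P[:,0]<82)&(abs(P[:,1])<25)]
print('fork y edges',(np.percentile(q[:,1],[1,99])+e[1]).round(1),'topz',np.median(q[:,2])+e[2],len(q))
t=P[(P[:,2]>8)&(P[:,2]<20)&(P[:,0]>80)&(P[:,0]<112)&(abs(P[:,1])<25)];print('tip',np.percentile(t[:,0],99.5)+e[0])
b=P[(P[:,0]>12)&(P[:,0]<40)&(abs(P[:,1])<14)&(abs(P[:,2]+5)<5)];print('bar',np.median(b[:,2])+e[2])
m=np.hypot(W[...,0]-631,W[...,1]-15)<22
bl=(H>100)&(H<125)&(S>120)&(V>50)&m;k=W[bl];h=np.histogram(k[:,2],bins=np.arange(76,93,1));print('ring',len(k),[(int(b),int(a)) for a,b in zip(*h) if a>9])
k=k[k[:,2]>np.percentile(k[:,2],60)-2];print(np.median(k[:,2]),cv2.minEnclosingCircle(k[:,:2].astype(np.float32)))
k=W[m&(z>110)&(z<143)];print('tube',np.percentile(k,[3,50,97],axis=0).round(1).tolist())
E
python3 m.py
```

```text
5.65 [504.41  16.18  78.48] [ 1.08  0.13 -0.67] 0.08969939855930492
fork y edges [-5.2 34.1] topz 88.73669519710667 1104
tip 609.5670013621292
bar 72.49475050591371
ring 1170 [(80, 19), (81, 15), (82, 11), (85, 10), (86, 26), (87, 68), (88, 262), (89, 568), (90, 166)]
89.41922865172157 ((630.7252807617188, 16.06569480895996), 15.433391571044922)
tube [[623.1, 10.3, 111.5], [625.4, 19.6, 129.7], [633.4, 23.4, 142.3]]
```

Call:
{"method": "play_rows", "body": {"deltas": [[0,0.03,-0.03,0,0,0,-1],[0.1,0,0,0,0,0,-1],[0.1,0,0,0,0,0,-1],[0.05,0,0,0,0,0,-1],[0,0,0,0,0,0,-1],[0,0,0,0,0,0,-1]]}}

```text
time_s: 6.15
eef_pos: [514.4, 17.4, 77.0]
ee_rot: [-0.0, 0.707, 0.707, -0.0]
force: [-0.1, 0.6, -0.8]
grip_width: 0.088
```

```bash
python3 m.py; python3 -c "
from h import *
save(load('wrist'),'w5.png')"
```

```text
6.2 [514.25  17.38  77.04] [ 0.12 -0.24 -0.63] 0.088274711077474
fork y edges [-4.1 35.3] topz 87.14117939188459 1102
tip 619.2137706120869
bar 70.9480753333404
ring 1016 [(86, 14), (87, 38), (88, 246), (89, 540), (90, 150)]
89.39285737903461 ((631.2555541992188, 15.758011817932129), 15.477371215820312)
tube [[623.1, 10.4, 111.7], [625.4, 19.9, 130.0], [633.9, 23.5, 142.2]]
```

View pics/w5.png

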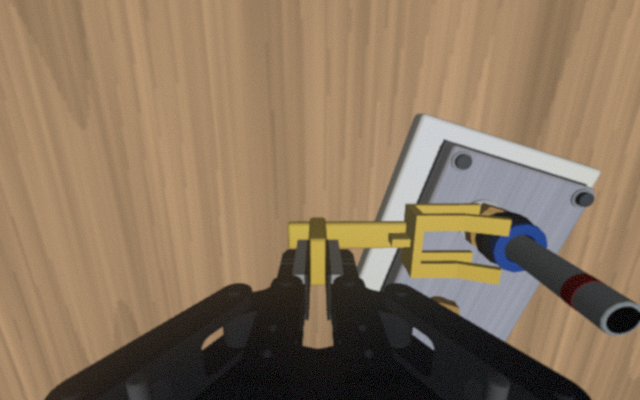

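The fork is centred on the ring (540→518,245) to under 1 mm in y. The lower fork's top is about 1 mm under the collar's underside and the ramp tip about 1.8 mm above the ring, so I'll slide it on slowly.

Call:
{"method": "play_rows", "body": {"deltas": [[0.05,0,0,0,0,0,-1],[0.05,0,0,0,0,0,-1],[0.05,0,0,0,0,0,-1],[0.05,0,0,0,0,0,-1],[0.05,0,0,0,0,0,-1],[0,0,0,0,0,0,-1]]}}

```text
time_s: 6.7
eef_pos: [524.7, 17.3, 77.1]
ee_rot: [0.0, 0.707, 0.707, 0.0]
force: [0.3, -0.3, 0.1]
grip_width: 0.087
```

Call:
{"method": "play_rows", "body": {"deltas": [[0.05,0,0,0,0,0,-1],[0.05,0,0,0,0,0,-1],[0.05,0,0,0,0,0,-1],[0,0,0,0,0,0,-1]]}}

```text
time_s: 7.03
eef_pos: [530.5, 17.4, 77.1]
ee_rot: [-0.0, 0.707, 0.707, -0.0]
force: [-2.6, 0.2, 1.4]
grip_width: 0.093
```

Call:
{"method": "play_rows", "body": {"deltas": [[0.05,0,0,0,0,0,-1],[0.05,0,0,0,0,0,-1],[0.05,0,0,0,0,0,-1],[0,0,0,0,0,0,-1]]}}

```text
time_s: 7.37
eef_pos: [536.8, 17.3, 77.2]
ee_rot: [0.0, 0.707, 0.707, 0.0]
force: [-1.6, -0.7, 0.4]
grip_width: 0.094
```

```bash
python3 m.py
```

```text
7.4167 [536.83  17.32  77.23] [-0.68 -0.1   1.11] 0.09217179394171528
fork y edges [-4.2 35.2] topz 88.43435793871859 1166
tip 641.02545723126
bar 71.52752290721352
ring 462 [(84, 85), (85, 267), (86, 92)]
85.53055103684886 ((630.8428344726562, 16.146167755126953), 14.99024486541748)
tube [[623.3, 11.5, 111.4], [625.7, 20.5, 129.9], [634.3, 23.5, 142.3]]
```

Call:
{"method": "play_rows", "body": {"deltas": [[0.05,0,0,0,0,0,-1],[0.05,0,0,0,0,0,-1],[0.05,0,0,0,0,0,-1],[0.05,0,0,0,0,0,-1],[0,0,0,0,0,0,-1]]}}

```text
time_s: 7.83
eef_pos: [544.8, 17.3, 77.1]
ee_rot: [0.0, 0.707, 0.707, 0.0]
force: [-1.8, 0.6, 0.5]
grip_width: 0.091
```

Call:
{"method": "play_rows", "body": {"deltas": [[0.05,0,0,0,0,0,-1],[0.05,0,0,0,0,0,-1],[0.03,0,0,0,0,0,-1],[0,0,0,0,0,0,-1]]}}

```text
time_s: 8.17
eef_pos: [549.8, 17.4, 77.1]
ee_rot: [0.0, 0.707, 0.707, 0.0]
force: [-1.0, 0.7, 0.9]
grip_width: 0.089
```

Call:
{"method": "play_rows", "body": {"deltas": [[0.03,0,0,0,0,0,-1],[0.03,0,0,0,0,0,-1],[0.03,0,0,0,0,0,-1],[0,0,0,0,0,0,-1]]}}

```text
time_s: 8.5
eef_pos: [553.0, 17.4, 77.0]
ee_rot: [-0.0, 0.707, 0.707, -0.0]
force: [-4.7, -0.2, 2.9]
grip_width: 0.092
```

```bash
python3 m.py
```

```text
8.55 [553.04  17.39  77.07] [-3.9  -0.4   2.36] 0.08735856263509512
fork y edges [-4.1 35.3] topz 88.55739095008514 1071
tip 657.723725786389
bar 71.42727894486863
ring 461 [(83, 76), (84, 256), (85, 107)]
84.64972054097655 ((631.22705078125, 15.58471393585205), 14.910653114318848)
tube [[623.5, 12.2, 111.4], [626.3, 20.9, 129.9], [634.9, 23.5, 142.2]]
```

Call:
{"method": "play_rows", "body": {"deltas": [[0.02,0,0,0,0,0,-1],[0.02,0,0,0,0,0,-1],[0,0,0,0,0,0,-1]]}}

```text
time_s: 8.8
eef_pos: [553.2, 17.5, 76.7]
ee_rot: [-0.002, 0.707, 0.708, -0.001]
force: [-10.4, -1.0, 4.9]
grip_width: 0.092
```

Contact with the stop: 10 N with no further travel. I'll relax the push, release and rise.

Call:
{"method": "play_rows", "body": {"deltas": [[-0.04,0,0,0,0,0,-1],[0,0,0,0,0,0,-1],[0,0,0,0,0,0,-0.6],[0,0,0,0,0,0,-0.3],[0,0,0,0,0,0,-0.3],[0,0,0,0,0,0,-0.3],[0,0,0,0,0,0,-0.3],[0,0,0,0,0,0,-0.3]]}}

```text
time_s: 9.47
eef_pos: [553.2, 17.4, 77.1]
ee_rot: [0.0, 0.707, 0.707, 0.0]
force: [-0.1, -0.2, 0.9]
grip_width: 0.35
```

```bash
python3 m.py;python3 -c "
from h import *
save(load('wrist'),'w6.png')"
```

```text
9.5167 [553.19  17.36  77.1 ] [0.49 1.05 0.83] 0.350495608279191
fork y edges [-4.  35.2] topz 88.61963904588647 1072
tip 658.0796174423837
bar 71.96691151730418
ring 464 [(83, 44), (84, 269), (85, 136)]
84.70234181390565 ((631.1624145507812, 15.652204513549805), 14.912001609802246)
tube [[623.5, 12.3, 111.7], [626.2, 20.8, 129.9], [634.8, 23.5, 142.2]]
```

View pics/w6.png

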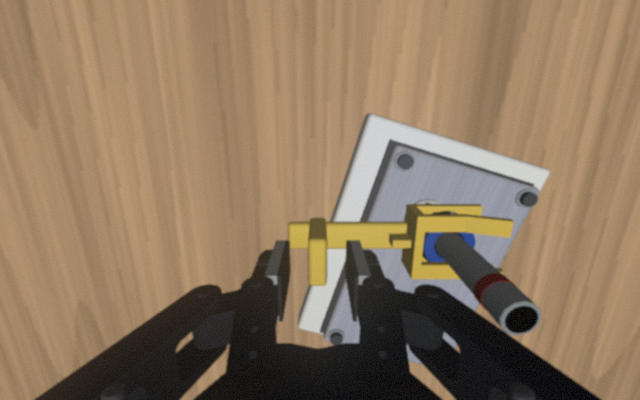

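The clip is home: it surrounds the ring at (447,245) and the ring is 4.7 mm down. Next is the tube.

Call:
{"method": "play_rows", "body": {"deltas": [[0,0,0.4,0,0,0,-0.3],[0,0,0.75,0,0,0,-0.2],[0,0,0.8,0,0,0,0],[0.3,0,0.4,0,0,0,0],[0.7,-0.03,0,0,0,0,0],[0.65,0,0,0,0,0,0],[0.3,0,0,0,0,0,0],[0,0,0,0,0,0,0]]}}

```text
time_s: 10.18
eef_pos: [632.5, 16.0, 170.3]
ee_rot: [0.0, 0.707, 0.707, 0.0]
force: [0.0, 0.4, -0.1]
grip_width: 0.497
```

Run:
```python
from h import *
c=grab('wrist');s=sensors.sense();e=s['eef_pos'];print(e.round(1),s['force'].round(1),s['grip_width'])
W=cloud(c);z=W[...,2];m=np.hypot(W[...,0]-631,W[...,1]-15)<22
for a,b in((100,120),(120,140),(140,151)):
    k=W[m&(z>a)&(z<b)]
    if len(k):print('tube',len(k),np.percentile(k,[2,50,98],axis=0).round(1).tolist())
m=np.hypot(W[...,0]-631,W[...,1]-15)<12
k=W[m&(z>147)&(z<151)];print(len(k),cv2.minEnclosingCircle(k[:,:2].astype(np.float32)) if len(k) else 0)
c=grab('scene');W=cloud(c);hsv=cv2.cvtColor(c['pixels'],cv2.COLOR_RGB2HSV)
```

```text
[631.3  16.2 170.3] [-0.7  0.5  0.2] 0.5010870572795015
tube 135 [[624.4, 16.0, 100.3], [631.8, 22.2, 110.3], [639.1, 23.2, 119.8]]
tube 173 [[624.0, 16.2, 120.4], [631.8, 22.2, 132.1], [639.1, 23.4, 139.7]]
tube 462 [[625.0, 8.8, 140.9], [631.9, 17.0, 148.7], [638.8, 23.0, 150.0]]
393 ((631.8426513671875, 15.50787353515625), 7.983162879943848)
```

Call:
{"method": "play_rows", "body": {"deltas": [[0.01,-0.01,-0.4,0,0,0,0],[0,0,-0.5,0,0,0,0],[0,0,-0.4,0,0,0,0],[0,0,-0.25,0,0,0,0],[0,0,0,0,0,0,-0.3],[0,0,0,0,0,0,-0.5],[0,0,0,0,0,0,-0.6],[0,0,0,0,0,0,-0.6]], "squeeze": 35}}

```text
time_s: 10.95
eef_pos: [632.0, 15.7, 110.4]
ee_rot: [0.001, 0.707, 0.707, 0.001]
force: [-0.3, 0.2, 0.4]
grip_width: 0.2
```

Call:
{"method": "play_rows", "body": {"deltas": [[0,0,0,0,0,0,-0.7],[0,0,0,0,0,0,-0.8],[0,0,0,0,0,0,-1],[0,0,0,0,0,0,-1],[0,0,0,0,0,0,-1]]}}

```text
time_s: 11.37
eef_pos: [632.0, 15.7, 110.4]
ee_rot: [0.001, 0.707, 0.708, 0.001]
force: [-0.8, 0.9, 6.4]
grip_width: 0.171
```

Call:
{"method": "play_rows", "body": {"deltas": [[0,0,0.05,0,0,0,-1],[0,0,0.04,0,0,0,-1],[0,0,0.03,0,0,0,-1],[0,0,0.03,0,0,0,-1],[0,0,0,0,0,0,-1]]}}

```text
time_s: 11.78
eef_pos: [631.5, 15.8, 115.1]
ee_rot: [-0.0, 0.707, 0.707, -0.0]
force: [0.2, 0.0, -3.5]
grip_width: 0.165
```

Call:
{"method": "play_rows", "body": {"deltas": [[0,0,0.05,0,0,0,-1],[0,0,0.05,0,0,0,-1],[0,0,0.05,0,0,0,-1],[0,0,0.05,0,0,0,-1],[0,0,0.05,0,0,0,-1],[0,0,0.05,0,0,0,-1],[0,0,0,0,0,0,-1]]}}

```text
time_s: 12.37
eef_pos: [631.8, 15.8, 127.9]
ee_rot: [0.0, 0.707, 0.707, 0.0]
force: [0.1, 0.2, -1.0]
grip_width: 0.164
```

Run:
```python
from h import *
c=grab('wrist');save(c,'w7.png');s=sensors.sense();e=s['eef_pos'];print(e.round(1),s['force'].round(1),s['grip_width'])
W=cloud(c);z=W[...,2];m=np.hypot(W[...,0]-631,W[...,1]-15)<12
k=W[m&(z>135)];print(np.percentile(k[:,2],[50,90,98]))
```

```text
[631.7  15.8 127.5] [ 0.   0.2 -0.5] 0.16685867420410302
[188.99822871 238.42439104 241.71856292]
```

View pics/w7.png

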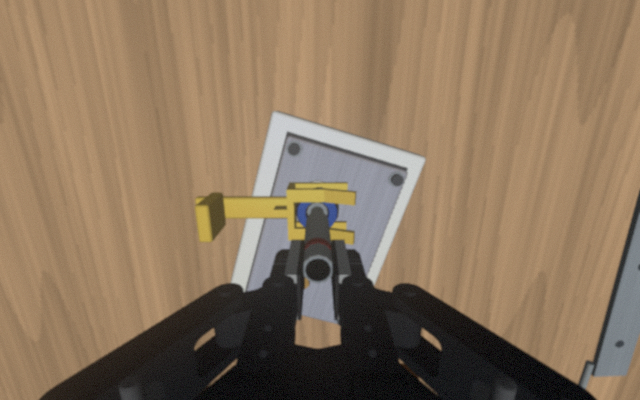

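The tube is sliding free, with force down to its own weight and the clip still in place at (320,212). I'll keep lifting straight up.

Call:
{"method": "play_rows", "body": {"deltas": [[0,0,0.15,0,0,0,-1],[0,0,0.3,0,0,0,-1],[0,0,0.3,0,0,0,-1],[0,0,0.3,0,0,0,-1],[0,0,0.4,0,0,0,-1],[0,0,0.4,0,0,0,-1],[0,0,0.4,0,0,0,-1],[0,0,0,0,0,0,-1]]}}

```text
time_s: 13.08
eef_pos: [632.6, 15.7, 220.8]
ee_rot: [0.002, 0.707, 0.708, 0.002]
force: [-0.3, 0.1, -0.8]
grip_width: 0.17
```

Run:
```python
from h import *
c=grab('wrist');s=sensors.sense();e=s['eef_pos'];print(e.round(1),s['force'].round(1),s['grip_width'])
W=cloud(c);z=W[...,2];hsv=cv2.cvtColor(c['pixels'],cv2.COLOR_RGB2HSV).astype(int);H,S,V=[hsv[...,i] for i in range(3)]
T=(W-e)@quat(s['ee_rot'])
m=(np.abs(T[...,1])<12)&(np.abs(T[...,0])<14)&(T[...,2]>-50)&(T[...,2]<75)
for a in range(-45,75,10):
    k=T[m&(T[...,2]>=a)&(T[...,2]<a+10)]
    if len(k)>8:print(a,len(k),np.percentile(k,[3,50,97],axis=0).round(1).tolist())
bl=(H>100)&(H<125)&(S>120)&(V>50)&(np.hypot(W[...,0]-631,W[...,1]-15)<20);k=W[bl];print('ring',len(k),np.median(k,0))
# rack from scene, z 50..60 top incl. hole
c=load('scene');W=cloud(c);t=(W[...,2]>52)&(W[...,2]<57);reg=(slice(265,320),slice(215,292));q=W[reg][t[reg]];print(np.median(q[:,2]),cv2.minAreaRect(q[:,:2].astype(np.float32)))
```

```text
[632.1  15.7 218.6] [-0.2  0.3 -1.3] 0.16715502333565835
-45 1078 [[-7.2, -10.3, -43.9], [3.0, 0.5, -40.4], [11.0, 10.5, -35.7]]
-35 360 [[3.0, -10.7, -34.8], [6.9, 0.5, -30.5], [11.0, 10.6, -25.4]]
-25 172 [[3.5, -5.9, -24.7], [6.7, 0.8, -20.5], [7.7, 7.6, -15.5]]
-15 165 [[2.3, -6.3, -14.5], [6.5, 0.6, -10.5], [7.6, 7.6, -5.4]]
-5 149 [[0.7, -6.3, -4.7], [6.3, 1.2, -0.1], [7.5, 8.0, 4.5]]
5 125 [[0.9, -6.6, 5.2], [6.4, 0.6, 9.8], [7.4, 7.9, 14.6]]
15 108 [[1.0, -6.3, 15.4], [6.4, 0.6, 19.7], [7.6, 8.0, 24.1]]
25 11 [[2.6, -4.9, 25.2], [4.4, 0.7, 33.6], [6.8, 4.5, 34.9]]
35 158 [[-1.5, -6.2, 36.7], [3.7, 0.7, 43.2], [6.9, 7.5, 44.7]]
45 72 [[0.1, -6.3, 45.2], [6.2, 1.1, 49.3], [7.6, 8.3, 54.1]]
55 24 [[1.9, -5.2, 55.2], [6.3, 1.5, 56.5], [7.4, 8.1, 58.4]]
ring 169 [635.46557038  14.03564707  84.7015794 ]
54.18261316364908 ((537.5242919921875, -274.7699890136719), (141.113525390625, 70.56631469726562), 18.226953506469727)
```

Call:
{"method": "play_rows", "body": {"deltas": [[-0.15,-0.3,0,0,0,0,-1],[-0.3,-0.7,0,0,0,0,-1],[-0.35,-0.8,0,0,0,0,-1],[-0.35,-0.8,0,0,0,0,-1],[-0.35,-0.8,0,0,0,0,-1],[-0.35,-0.8,0,0,0,0,-1],[-0.35,-0.8,0,0,0,0,-1],[-0.35,-0.8,0,0,0,0,-1]]}}

```text
time_s: 13.8
eef_pos: [527.5, -217.9, 215.8]
ee_rot: [-0.001, 0.707, 0.707, -0.0]
force: [0.4, 0.5, -0.5]
grip_width: 0.164
```

Call:
{"method": "play_rows", "body": {"deltas": [[-0.3,-0.8,0,0,0,0,-1],[-0.25,-0.6,-0.3,0,0,0,-1],[-0.1,-0.34,-0.4,0,0,0,-1],[0,0,-0.2,0,0,0,-1],[0,0,0,0,0,0,-1],[0,0,0,0,0,0,-1],[0,0,0,0,0,0,-1]]}}

```text
time_s: 14.38
eef_pos: [503.9, -285.1, 181.7]
ee_rot: [0.0, 0.706, 0.708, 0.0]
force: [0.3, -0.2, -0.4]
grip_width: 0.163
```

```bash
cat > r.py <<'E'
from h import *
c=grab('wrist');s=sensors.sense();e=s['eef_pos'];print(s['time_s'],e.round(1),s['force'].round(1),s['ee_rot'].round(4))
W=cloud(c);z=W[...,2]
near=np.hypot(W[...,0]-537,W[...,1]+274)<95
t=near&(z>51)&(z<58);q=W[t];print('rack',len(q),np.median(q[:,2]),cv2.minAreaRect(q[:,:2].astype(np.float32)))
# hole: deep pixels inside rack top
hm=(np.hypot(W[...,0]-504,W[...,1]+286)<28)&(z<48)&(z>0);k=W[hm];print('holepix',len(k))
# hole rim: fit circle to boundary of mask of top surface
mask=t.astype(np.uint8);cs,hi=cv2.findContours(cv2.morphologyEx(mask,cv2.MORPH_CLOSE,np.ones((3,3))),cv2.RETR_CCOMP,cv2.CHAIN_APPROX_NONE)
for i,cc in enumerate(cs):
    if hi[0][i][3]>=0 and len(cc)>12:
        p=cc[:,0];w=W[p[:,1],p[:,0]];ok=np.abs(w[:,2]-54.5)<4;w=w[ok];print(p.mean(0).round(),len(w),cv2.minEnclosingCircle(w[:,:2].astype(np.float32)), cv2.fitEllipse(w[:,:2].astype(np.float32)) if len(w)>5 else 0)
E
python3 r.py; python3 -c "
from h import *
save(load('wrist'),'w8.png')"
```

```text
14.4333 [ 504.  -285.1  181.8] [ 0.3 -0.5 -0.7] [5.000e-04 7.063e-01 7.079e-01 1.000e-04]
rack 7940 54.774409981402584 ((537.8592529296875, -274.47271728515625), (140.4073028564453, 70.44415283203125), 18.490983963012695)
holepix 337
[318. 185.] 63 ((504.4681091308594, -285.1419982910156), 12.18648624420166) ((504.5675354003906, -285.2600402832031), (23.34670066833496, 23.62421417236328), 77.58614349365234)
[387. 167.] 121 ((578.1439819335938, -267.7763671875), 21.058378219604492) ((578.2134399414062, -269.289794921875), (23.53805923461914, 41.327110290527344), 50.84627151489258)
```

View pics/w8.png

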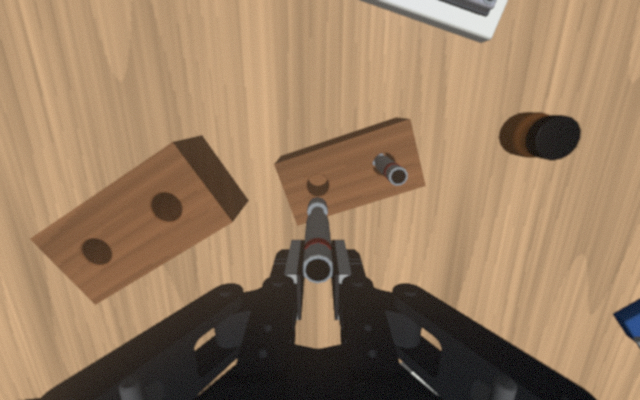

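The tube foot at (318,205) sits over the empty hole of the smaller rack (318,185), aligned to under 1 mm; the spare is at (395,172). Lowering now.

Call:
{"method": "play_rows", "body": {"deltas": [[0,0,-0.3,0,0,0,-1],[0,0,-0.4,0,0,0,-1],[0,0,-0.4,0,0,0,-1],[0,0,-0.2,0,0,0,-1],[0,0,-0.2,0,0,0,-1],[0,0,-0.2,0,0,0,-1],[0,0,0,0,0,0,-1]]}}

```text
time_s: 15.02
eef_pos: [503.3, -285.3, 112.1]
ee_rot: [-0.001, 0.707, 0.708, -0.0]
force: [-0.6, 0.5, -1.8]
grip_width: 0.168
```

Call:
{"method": "play_rows", "body": {"deltas": [[0,0,-0.2,0,0,0,-1],[0,0,-0.2,0,0,0,-1],[0,0,-0.2,0,0,0,-1],[0,0,-0.1,0,0,0,-1],[0,0,-0.1,0,0,0,-1],[0,0,-0.1,0,0,0,-1],[0,0,0,0,0,0,-1]]}}

```text
time_s: 15.6
eef_pos: [503.3, -285.6, 76.3]
ee_rot: [-0.001, 0.707, 0.707, -0.0]
force: [0.6, 0.2, -1.4]
grip_width: 0.166
```

Call:
{"method": "play_rows", "body": {"deltas": [[0,0,-0.05,0,0,0,-1],[0,0,-0.05,0,0,0,-1],[0,0,-0.05,0,0,0,-1],[0,0,0,0,0,0,-1]]}}

```text
time_s: 15.93
eef_pos: [503.8, -286.1, 71.5]
ee_rot: [0.001, 0.707, 0.707, 0.0]
force: [-0.5, -0.9, 1.0]
grip_width: 0.165
```

Call:
{"method": "play_rows", "body": {"deltas": [[0,0,0,0,0,0,-0.6],[0,0,0,0,0,0,-0.5],[0,0,0,0,0,0,-0.3],[0,0,0,0,0,0,-0.2],[0,0,0,0,0,0,-0.2],[0,0,0.1,0,0,0,-0.2],[0,0,0.3,0,0,0,-0.2],[0,0,0.6,0,0,0,-0.2]]}}

```text
time_s: 16.6
eef_pos: [502.4, -285.0, 109.6]
ee_rot: [-0.002, 0.707, 0.707, -0.0]
force: [-0.8, -0.6, -0.5]
grip_width: 0.397
```

Call:
{"method": "play_rows", "body": {"deltas": [[0,0,0.8,0,0,0,-0.2],[0,0,0.8,0,0,0,-0.2],[0,0,0.5,0,0,0,-0.2],[0,0,0,0,0,0,-0.2],[0,0,0,0,0,0,-0.2],[0,0,0,0,0,0,-0.2]]}}

```text
time_s: 17.1
eef_pos: [503.1, -285.5, 194.2]
ee_rot: [-0.001, 0.707, 0.707, -0.0]
force: [-0.4, 0.3, 0.1]
grip_width: 0.396
```

Run:
```python
from h import *
c=grab('wrist');s=sensors.sense();e=s['eef_pos'];print(s['time_s'],e.round(1),s['force'].round(1))
W=cloud(c);z=W[...,2];a=W[(np.hypot(W[...,0]-504,W[...,1]+285)<14)&(z>58)&(z<125)]
print(len(a),np.percentile(a,[2,50,98],axis=0).round(1).tolist());k=a[a[:,2]>106];print(cv2.minEnclosingCircle(k[:,:2].astype(np.float32)) if len(k) else 0)
im=c['pixels'][130:330,220:480].repeat(2,0).repeat(2,1)
g=grab('scene');Ws=cloud(g);hsv=cv2.cvtColor(g['pixels'],cv2.COLOR_RGB2HSV)
b=Ws[(hsv[...,0]>100)&(hsv[...,0]<125)&(hsv[...,1]>120)&(np.hypot(Ws[...,0]-632,Ws[...,1]-15)<20)];print('ring',len(b),np.median(b,0) if len(b) else 0)
im2=g['pixels'][140:310,210:440];im2=cv2.resize(im2,(520,384),interpolation=cv2.INTER_CUBIC)
im=cv2.resize(im,(520,400));cv2.imwrite('pics/f.png',np.vstack([im2])[...,::-1]);cv2.imwrite('pics/fw.png',im[...,::-1])
cv2.imwrite('pics/both.png',cv2.resize(np.hstack([im2,im[:384]]),(800,295))[...,::-1])
```

```text
17.15 [ 503.  -285.5  193.8] [0.1 0.2 0.6]
431 [[496.6, -292.9, 61.1], [503.9, -282.3, 108.9], [511.1, -278.4, 111.1]]
((503.44049072265625, -286.2876281738281), 7.941152095794678)
ring 52 [627.59899924  20.55359827  81.0863038 ]
```

View pics/both.png

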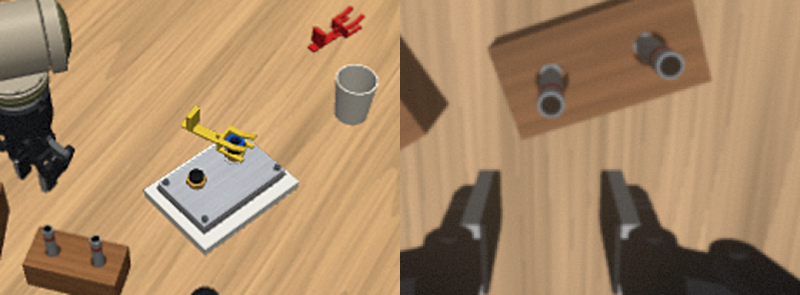

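The final view shows both tubes upright in the small rack, the clip on the fitting, and the cup standing undisturbed. The jar is almost all outside this crop.

```bash
python3 -c "
from rig import order
print(order.finish_job())"
```

```text
the job is handed in; nothing more can be done
None
```

The job is handed in: the clip is home on the fitting, the test tube stands in the rack's empty hole, and the gripper has let go and is clear. The run took about 17 s of the 61 s allowed. The hand-in reports no verdict.

- **Clip:** I gripped it by its tab and slid it on under the collar until it met the stop. The wrist force stayed within about 12 N. The camera put the clip within about 1 mm of home, with the ring about 4.7 mm down. The ring read the same again after the tube was out.
- **Tube:** It came out straight; the most I read while drawing it was about 3.5 N. Closing the gripper on it had briefly pushed it down with about 6 N. It touched the floor of the hole lightly (about 1 N) and I released it.
- **Last checks:** The tube's top is at about 110 mm, so its foot is on the hole floor. It stands about 1.5 mm from the hole's axis. The spare tube, the clip and the cup looked undisturbed in the final picture.
- **Checks that disagreed or were missing:**
  - The last look from the scene camera gave a ring height of 81 mm, against 84.7 mm from the wrist camera. It had only 52 pixels there, mostly the ring's side, so I relied on the wrist camera.
  - I did not measure the jar again at the end. It was nearly all outside the final crop, but the arm never came near it.

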